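Restock the paint caddy

TASK

Get the paint caddy ready for class: stand each full paint pot (plain lid) upright in the tray of its own colour, and press the green-handled brush down into both spring clips of the caddy's rail, the middle of its handle about midway between the clips and either way round, until it snaps fully home. Leave the dried-out pots with a black cross on the lid where they stand.

Things in the scene. Friction and masses are not known exactly. Their poses are not given: they have to be found in the camera images.
- caddy: fixed paint caddy: beech board 160 (x) by 236 (y) by 8 mm; all in mm; origin: centre of its underside. Trays in a row at x = 40. Brush rail along y at x = -52: two 14 mm wide steel spring clips at y = -45 and 45, open upward, flared tops 56 mm above the table, lips 9 mm apart at 41 mm; they spring apart (about 10 N) as a handle is pressed straight down. Between the clips it is free down to 11 mm
- pot_red: a full paint pot: upright cylinder 40 mm in diameter, 50 mm tall, white plastic with a red band and a plain red screw lid on top (no mark), about 70 g; origin at the centre of its underside, z up
- pot_yellow: a full paint pot: upright cylinder 40 mm in diameter, 50 mm tall, white plastic with a yellow band and a plain yellow screw lid on top (no mark), about 70 g; origin at the centre of its underside, z up
- pot_blue: a full paint pot: upright cylinder 40 mm in diameter, 50 mm tall, white plastic with a blue band and a plain blue screw lid on top (no mark), about 70 g; origin at the centre of its underside, z up
- dud_red: a dried-out look-alike, same shape and size as the full red pot (40 mm diameter, 50 mm tall), but its red lid bears a big black cross, corner to corner; origin at the centre of its underside
- dud_blue: a dried-out look-alike, same shape and size as the full blue pot (40 mm diameter, 50 mm tall), but its blue lid bears a big black cross, corner to corner; origin at the centre of its underside
- tray_red: open square red plastic tray fixed in the caddy, 62 mm square outside, 3 mm walls 16 mm high, 3 mm floor; origin at the centre of its underside, 8 mm above the table (inner floor at 11 mm, rim at 24 mm); axes as the caddy's. Which of the caddy's three places it has (caddy x = 40, y = -70, 0 or 70 mm) changes from start to start
- tray_yellow: open square yellow plastic tray fixed in the caddy, 62 mm square outside, 3 mm walls 16 mm high, 3 mm floor; origin at the centre of its underside, 8 mm above the table (inner floor at 11 mm, rim at 24 mm); axes as the caddy's. Which of the caddy's three places it has (caddy x = 40, y = -70, 0 or 70 mm) changes from start to start
- tray_blue: open square blue plastic tray fixed in the caddy, 62 mm square outside, 3 mm walls 16 mm high, 3 mm floor; origin at the centre of its underside, 8 mm above the table (inner floor at 11 mm, rim at 24 mm); axes as the caddy's. Which of the caddy's three places it has (caddy x = 40, y = -70, 0 or 70 mm) changes from start to start
- brush: flat paint brush lying on the table, 50 g: round green handle 14 mm in diameter, 170 mm long; aluminium ferrule 30 mm wide, 14 mm thick, 22 mm long; dark bristles 28 mm. Origin on the handle's axis at mid-handle (7 mm above the table at the start); x along the handle to the bristles. Home in the clips, its axis is 35 mm above the table, along the caddy's y
Not all that is in view belongs to the job. What is shaped like the pot_blue but orange is not meant.

How it is judged:
By the outcome, as a careful person would: the job done as asked, in the order asked, and still so for the second after the job is handed in, with the robot touching nothing.
It also fails if it takes over 104 s, if anything falls off the work surface, if the arm or the gripper's body presses on something with over 40 N, if the wrist force passes 120 N, or if a joint passes its speed limit or range.

ROBOT

A 6-joint arm with a two-finger parallel gripper is mounted at the origin on the work surface. World frame = base frame: x ahead of the robot, y to its left, z up, the work surface at z = 0. Lengths are in m, angles in rad, forces in N, time in s.
With the tool pointing down it reaches from about 0.35 to 0.975 m from the base axis. Payload 4.9 kg.
Tool frame: the origin (TCP) lies midway between the tips of the shut fingers; the grasp point (between the pads) lies 19 mm behind it; z points along the fingers, y is the line along which they close (so a half turn about z gives the same grasp; the last joint's range is limited). The gripper opens to 85 mm and grips with 20 to 120 N. Pads are 22 mm wide; open, the fingers measure 114 mm over their backs; the gripper's body (76 mm by 85 mm) begins 54 mm behind the grasp point. The pads swing forward as they close: fully open they stand 13 mm farther back than shut.
Start: joints at [-1.439, 0.053, 1.613, -0, 1.476, -0.119], TCP at [0.155, -0.605, 0.231] pointing down, gripper open.
Joint ranges: [-3.01, 3.01], [-1.01, 2.22], [0.06, 2.58], [-1.02, 4.17], [0.09, 2.62], [-3.14, 3.14]. Speed limits (rad/s): [2.57, 2.57, 3.14, 3.14, 3.14, 3.14].

INTERFACE

Orientations are given as a unit quaternion [w, x, y, z].
In Python, from plant import manip gives the robot as it stands.
- The arm moves only by the tool move_arm, never from a script. Its argument "increments" is one flat list of numbers, 5 for each row, row after row: the shift along the tool's x, y, z in mm, then the turn about the tool's z in rad, then the opening, from 0 (shut) to 1 (fully open). In form: [tx, ty, tz, spin, jaw, tx, ty, tz, spin, jaw, ...]. A call has 1 to 8 rows; each row shifts and turns the commanded pose from where the row before left it, along the tool's axes as they then stand; what a row does not reach is not made up. A row lasts 1/12 s, in which the tool goes at most 41.7 mm and 7.16 degrees, less where a joint would pass 70% of its speed; a pose out of reach is approached as far as the arm can. A call with a gripper value outside its range is refused whole. The fingers move at their own pace and stop on an object; the grip force is fixed at half the most. Time passes only in rows, so rows that do not move let the fingers close. It gives the time, the measured TCP pose, the force, the opening and the grip force at its end, in the units of the state.
- manip.state(): the state, without advancing time (a new reading comes with each control period).
- manip.grab_frame(name): name is "scene" or "top" or "wrist"; returns a dict with "image" (400x640x3 uint8, blue, green, red), "fov_y" (degrees; the focal length in pixels is half the picture's height over the tangent of half this angle, whatever the lens; pixels are square), "cx", "cy" (the principal point, pixels), "k1" (the pictures are not rectified: a ray, as slopes to the right and down, at radius r is drawn at 1 + k1 r^2 times it, then the intrinsics apply), "eye" and "rotation" of the camera in the world; the wrist camera has in their place "T_tool_cam" (4x4, takes a point from camera to tool coordinates, whose origin is the TCP and whose axes are the flange's). Camera axes: x right, y down, z forward; pixel columns grow to the right and rows downward; lengths in m; the calibration is good to about 2 mm. A picture is of the moment at which its call begins: read the wrist's pose just before it. There is no depth.
- manip.job_done(): hands the job in; it is judged then, once.
The state is a dict: "time": time; "joint_pos": joint angles; "joint_vel": joint speeds; "joint_efforts": joint torques, N m; "tool_pos": TCP position; "tool_rot": TCP orientation; "contact_force": force on the tool from outside, world axes, zero at the start; "ft_torque": the same for the moment, N m; "gripper_width": opening from 0.0 (shut) to 1.0 (fully open); "grasp_force": force on a finger pad.
Only numpy, scipy, OpenCV 4.12 (cv2) and the standard library are available. Lean on these libraries where they do the work, as an engineer would, in place of code of your own. Each camera call takes 0.05 s, during which the arm holds its last target. There are 200 camera calls.

## Working session

There is one attempt and no reset: what is moved stays moved. The work goes in short steps, Python scripts to look and compute and a tool call to move; the robot and the scene stay as the last step left them, time stands still between calls to the robot, and variables do not carry over. Pictures are saved under pics/ and viewed, at most 14 in all, crops included, and the job is handed in when it is done.

Besides the shell and the picture viewer there is one more tool, called in YAML: its name, and indented under it one key for each argument. move_arm: Moves the arm, as the interface text tells. Its arguments: {"type":"object","properties":{"increments":{"type":"array"}},"required":["increments"]}

```bash
mkdir -p pics; ls; cat > h.py <<'E'
import numpy as np, cv2
from plant import manip
def grab(n,save=None):
    s=manip.state(); f=manip.grab_frame(n); f['state']=s
    if save: cv2.imwrite('pics/'+save+'.png',f['image'])
    if n=='wrist':
        w,x,y,z=s['tool_rot']
        from scipy.spatial.transform import Rotation as R
        Rt=R.from_quat([x,y,z,w]).as_matrix(); T=np.array(f['T_tool_cam'])
        f['rotation']=Rt@T[:3,:3]; f['eye']=np.array(s['tool_pos'])+Rt@T[:3,3]
    return f
def K(f):
    h=f['image'].shape[0]; F=h/2/np.tan(np.radians(f['fov_y'])/2)
    return F
def ray(f,u,v):
    F=K(f); d=np.array([(u-f['cx'])/F,(v-f['cy'])/F]); p=d.copy()
    for _ in range(20): p=d/(1+f['k1']*(p@p))
    r=np.array(f['rotation'])@np.array([p[0],p[1],1]); return np.array(f['eye']),r/np.linalg.norm(r)
def onz(f,u,v,z):
    e,r=ray(f,u,v); return e+r*(z-e[2])/r[2]
def proj(f,P):
    c=np.array(f['rotation']).T@(np.array(P)-np.array(f['eye'])); p=c[:2]/c[2]
    p=p*(1+f['k1']*(p@p)); return p*K(f)+[f['cx'],f['cy']]
def tri(*obs):
    A=np.zeros((3,3));b=np.zeros(3)
    for f,u,v in obs:
        e,r=ray(f,u,v); M=np.eye(3)-np.outer(r,r); A+=M; b+=M@e
    X=np.linalg.solve(A,b)
    return X,[round(1000*np.linalg.norm((np.eye(3)-np.outer(r,r))@(X-e)),1) for e,r in (ray(*o) for o in obs)]
E
python3 - <<'E'
from h import *
for n in ('top','scene'):
    f=grab(n,n); print(n,f['fov_y'],f['cx'],f['cy'],f['k1'],np.round(f['eye'],3),np.round(f['rotation'],3).tolist())
f=grab('wrist','w0');print(f['fov_y'],f['T_tool_cam'],f['state'])
E
```

```text
pics
top 47.285257047365214 325.7990859509422 200.23155746943513 -0.07266153073389624 [0.348 0.028 0.894] [-0.088, 0.705, -0.699, 0.083]
scene 46.256379827707235 322.25311751923516 201.21335466506937 -0.11899242223843641 [1.032 0.387 0.944] [-0.138, 0.423, 0.855, -0.265]
64.63833418146903 [[ 4.28789780e-05 -9.62197715e-01 -2.72351895e-01  6.98014767e-02]
 [ 9.99999518e-01  3.08404098e-04 -9.32127759e-04  1.14104041e-03]
 [ 9.80885640e-04 -2.72351724e-01  9.62197265e-01 -1.42190186e-01]
 [ 0.00000000e+00  0.00000000e+00  0.00000000e+00  1.00000000e+00]] {'time': 0.1, 'joint_pos': array([-1.43903424e+00,  5.33006397e-02,  1.61415399e+00, -3.39085214e-05,
        1.47602592e+00, -1.19002099e-01]), 'joint_vel': array([-0.00090253, -0.0030244 , -0.00125901,  0.00122278,  0.00120901,
        0.00038342]), 'joint_efforts': array([ 3.14740328e-04, -3.94905996e+01, -3.71364605e+01, -1.09982554e-04,
        3.90616202e-03,  1.53456153e-05]), 'tool_pos': array([ 0.15500462, -0.60488479,  0.23018151]), 'tool_rot': array([-9.43820307e-04,  9.92149313e-01,  1.25055386e-01, -2.28986503e-05]), 'contact_force': array([ 0.37637807, -0.37413363, -0.13841317]), 'ft_torque': array([ 0.00383182, -0.00113362, -0.02925201]), 'grasp_force': 0.0, 'gripper_width': 1.0024833340184585}
```

View pics/top.png

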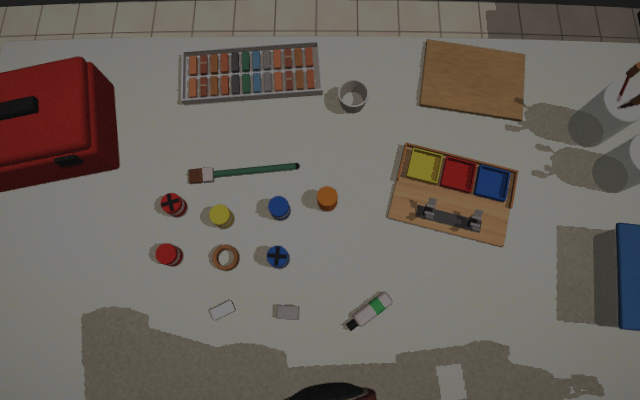

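View pics/scene.png

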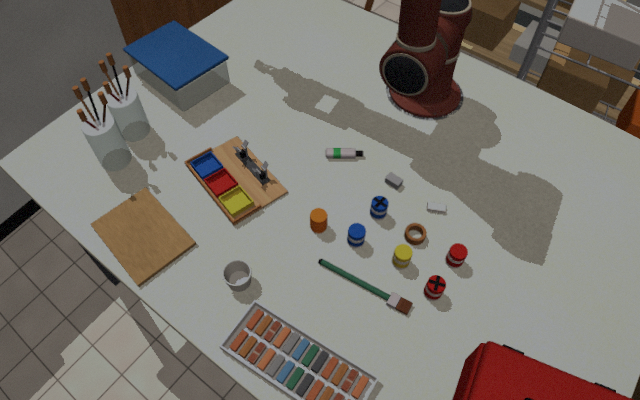

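The top view shows the full pots red (167,254), yellow (220,216) and blue (279,208), with crossed duds at (173,204) and (278,257). The brush handle runs (213,173) to (298,166). The trays are yellow (424,166), red (458,175) and blue (492,184), with the clips at about (430,209) and (474,220). The scene view agrees.

```bash
cat > m1.py <<'E'
from h import *
T=grab('top');S=grab('scene')
rng={'red':[(0,150,90),(6,255,255),(174,150,90),(180,255,255)],'yellow':[(22,120,90),(34,255,255)],'blue':[(105,140,70),(125,255,255)],'green':[(65,90,40),(88,255,255)]}
def blobs(f,c,lo=60,hi=3000):
    h=cv2.cvtColor(f['image'],cv2.COLOR_BGR2HSV); r=rng[c]; m=0
    for i in range(0,len(r),2): m=m|cv2.inRange(h,r[i],r[i+1])
    n,l,st,ce=cv2.connectedComponentsWithStats(m)
    return [(np.round(ce[i],1),st[i,4],st[i,:4]) for i in range(1,n) if lo<st[i,4]<hi]
if __name__=='__main__':
  for c in rng:
    for n,f in(('T',T),('S',S)):
        for ce,a,b in blobs(f,c): print(c,n,ce,a,b,np.round(onz(f,*ce,.045 if a<700 else .015)[:2],3))
E
python3 m1.py
```

```text
Traceback (most recent call last):
  File "m1.py", line 12, in <module>
    for ce,a,b in blobs(f,c): print(c,n,ce,a,b,np.round(onz(f,*ce,.045 if a<700 else .015)[:2],3))
                                                        ~~~^^^^^^^^^^^^^^^^^^^^^^^^^^^^^^^
  File "h.py", line 20, in onz
    e,r=ray(f,u,v); return e+r*(z-e[2])/r[2]
        ~~~^^^^^^^
  File "h.py", line 18, in ray
    r=np.array(f['rotation'])@np.array([p[0],p[1],1]); return np.array(f['eye']),r/np.linalg.norm(r)
      ~~~~~~~~~~~~~~~~~~~~~~~^~~~~~~~~~~~~~~~~~~~~~~~
ValueError: matmul: Input operand 1 has a mismatch in its core dimension 0, with gufunc signature (n?,k),(k,m?)->(n?,m?) (size 3 is different from 4)
```

```bash
python3 - <<'E'
s=open('h.py').read()
s=s.replace("    return f\ndef K","    else:\n        from scipy.spatial.transform import Rotation as R\n        q=np.array(f['rotation']); f['rotation']=R.from_quat(q[[1,2,3,0]]).as_matrix()\n    return f\ndef K")
open('h.py','w').write(s)
E
python3 m1.py
```

```text
red T [ 89.8 115.5] 278 [74 64 21 90] [0.733 0.523]
red T [ 27.2 162.8] 119 [  0 156  57  14] [0.631 0.642]
red T [456.5 174.1] 678 [442 156  35  36] [ 0.612 -0.219]
red T [165.4 253.2] 321 [156 244  20  20] [0.452 0.336]
red S [220.8 182.5] 396 [204 168  34  27] [ 0.633 -0.209]
red S [458.3 251. ] 199 [450 244  17  15] [0.452 0.338]
red S [473.1 371.8] 206 [463 343  21  57] [0.669 0.488]
yellow T [424.  165.8] 816 [407 148  36  35] [ 0.638 -0.163]
yellow T [219.1 214.3] 325 [209 205  21  20] [0.528 0.239]
yellow S [235.4 199.8] 538 [218 185  36  31] [ 0.649 -0.146]
yellow S [403.2 252.2] 224 [395 244  17  18] [0.528 0.241]
blue T [490.2 182.5] 688 [476 164  34  36] [ 0.595 -0.285]
blue T [278.2 205.9] 305 [269 196  20  20] [0.545 0.126]
blue T [629.9 274.7] 1997 [619 224  21 106] [ 0.418 -0.564]
blue S [206.1 164.8] 402 [190 151  32  27] [ 0.616 -0.277]
blue S [377.7 205.2] 68 [372 199  15  11] [0.458 0.128]
blue S [356.4 230.7] 201 [348 223  17  17] [0.546 0.128]
green T [245.5  61.1] 103 [242  53   7  17] [0.856 0.206]
green T [245.6  83.4] 117 [243  74   7  19] [0.804 0.203]
green T [253.6 169.6] 409 [213 164  82  12] [0.618 0.177]
green T [376.8 305.5] 136 [369 298  16  17] [ 0.361 -0.059]
green S [355.  279.7] 365 [320 260  70  40] [0.646 0.194]
green S [309.8 355.2] 162 [302 345  17  22] [0.83  0.217]
green S [294.6 378.1] 172 [286 368  18  22] [0.882 0.221]
```

```bash
cat > m2.py <<'E'
from m1 import *
def get(f,c,n,lo=60,hi=3000): return min(blobs(f,c,lo,hi),key=lambda b:np.hypot(*(b[0]-n)))[0]
for nm,c,a,b in [('pr','red',(165,253),(458,251)),('py','yellow',(219,214),(403,252)),('pb','blue',(278,206),(356,231)),
 ('ty','yellow',(424,166),(235,200)),('tr','red',(456,174),(221,182)),('tb','blue',(490,182),(206,165)),('br','green',(253,169),(355,280))]:
    X,e=tri((T,*get(T,c,a)),(S,*get(S,c,b))); print(nm,np.round(X*1000),e)
def ends(f,n):
    h=cv2.cvtColor(f['image'],cv2.COLOR_BGR2HSV); m=cv2.inRange(h,(60,60,25),(90,255,255))
    k,l,st,ce=cv2.connectedComponentsWithStats(m); i=1+np.argmin([np.hypot(*(c-n))+(1e3 if s[4]<200 else 0) for c,s in zip(ce[1:],st[1:])])
    p=np.argwhere(l==i)[:,::-1].astype(np.float32); vx,vy,x,y=cv2.fitLine(p,cv2.DIST_L2,0,.01,.01).ravel()
    t=(p-[x,y])@[vx,vy]; return [np.array([x,y])+np.array([vx,vy])*q for q in(t.min(),t.max())]
a=sorted(ends(T,(253,169)),key=lambda q:q[0]);b=sorted(ends(S,(355,280)),key=lambda q:-q[0])
E=[tri((T,*p),(S,*q)) for p,q in zip(a,b)]
print([(np.round(X*1000),e) for X,e in E],np.linalg.norm(E[0][0]-E[1][0]))
E
python3 m2.py
```

```text
pr [452. 337.  45.] [np.float64(0.6), np.float64(0.6)]
py [528. 240.  44.] [np.float64(0.8), np.float64(0.8)]
pb [545. 127.  44.] [np.float64(0.7), np.float64(0.7)]
ty [ 637. -162.   17.] [np.float64(0.1), np.float64(0.1)]
tr [ 621. -228.   17.] [np.float64(0.3), np.float64(0.3)]
tb [ 603. -295.   18.] [np.float64(0.8), np.float64(0.8)]
br [630. 185.   6.] [np.float64(0.7), np.float64(0.7)]
[(array([621., 267.,   5.]), [np.float64(0.1), np.float64(0.1)]), (array([639.,  98.,   6.]), [np.float64(0.3), np.float64(0.3)])] 0.16958692533591135
```

Every height and size agrees: lids at about 45 mm, trays about 17 mm, brush axis 6 mm, handle 169.6 mm. Next I'll move above the caddy with the tool turned to the caddy's yaw, to look with the wrist camera.

move_arm:
  increments: [0,0,0,-0.12,0.75,0,0,0,-0.12,0.75,0,0,0,-0.12,0.75,0,0,0,-0.12,0.75,0,0,0,-0.12,0.75,0,0,0,-0.12,0.75,0,0,0,-0.12,0.75,0,0,0,-0.12,0.75]

```text
time: 1.12
tool_pos: [0.1551, -0.6054, 0.2313]
tool_rot: [0.0, 0.821, 0.572, -0.0]
contact_force: [0.4, 0.2, -0.2]
gripper_width: 0.746
grasp_force: 0.0
```

move_arm:
  increments: [0,0,0,-0.11,0.75,32,20,0,0,0.75,32,20,0,0,0.75,32,20,0,0,0.75,32,20,0,0,0.75,32,20,0,0,0.75,32,20,0,0,0.75,32,20,0,0,0.75]

```text
time: 1.78
tool_pos: [0.3472, -0.4217, 0.2316]
tool_rot: [0.0, 0.79, 0.613, -0.0]
contact_force: [1.5, -1.0, 0.3]
gripper_width: 0.748
grasp_force: 0.0
```

move_arm:
  increments: [32,20,0,0,0.75,32,20,0,0,0.75,32,20,0,0,0.75,32,20,0,0,0.75,32,20,0,0,0.75,32,20,0,0,0.75,0,0,0,0,0.75,0,0,0,0,0.75]

```text
time: 2.45
tool_pos: [0.511, -0.2652, 0.2313]
tool_rot: [0.0, 0.789, 0.615, -0.0]
contact_force: [-0.5, -0.8, -0.1]
gripper_width: 0.754
grasp_force: 0.0
```

```bash
python3 - <<'E'
from h import *; import pickle
f=grab('wrist','w1'); pickle.dump(f,open('w1.pkl','wb')); print(f['state']['time'],f['state']['tool_pos'],f['state']['tool_rot'])
E
```

```text
2.45 [ 0.51103509 -0.26517858  0.23131995] [ 1.10377504e-05  7.88636196e-01  6.14860096e-01 -1.12023990e-04]
```

View pics/w1.png

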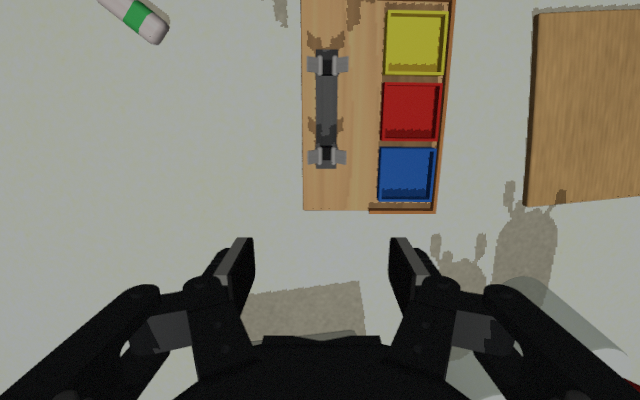

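The wrist view shows the clips at about (327,63) and (327,155), with trays yellow (416,42), red (411,111) and blue (407,175). I'll move along the way to the pots and take a second view for parallax.

move_arm:
  increments: [35,0,0,0,0.75,35,0,0,0,0.75,0,0,0,0,0.75]

```text
time: 2.75
tool_pos: [0.5274, -0.196, 0.2313]
tool_rot: [-0.001, 0.789, 0.614, 0.001]
contact_force: [0.1, 0.6, 0.5]
gripper_width: 0.747
grasp_force: 0.0
```

```bash
python3 - <<'E'
from h import *; import pickle
f=grab('wrist','w2'); pickle.dump(f,open('w2.pkl','wb')); print(f['state']['time'],f['state']['tool_pos'])
g=pickle.load(open('w1.pkl','rb'))
a=cv2.resize(g['image'][30:190,285:455],None,fx=2.3,fy=3.5,interpolation=cv2.INTER_CUBIC)
P=[proj(f,(.53,-.205,.05))]; print(P); x,y=map(int,P[0]); y0=max(0,y-80)
b=cv2.resize(f['image'][y0:y0+160,x-42:x+128],None,fx=2.3,fy=3.5,interpolation=cv2.INTER_CUBIC); print(x-42,y0)
cv2.imwrite('pics/c12.png',np.hstack([a,b]))
E
```

```text
2.75 [ 0.527413   -0.19597962  0.23134834]
[array([324.62114549, 180.46243883])]
282 100
```

View pics/c12.png

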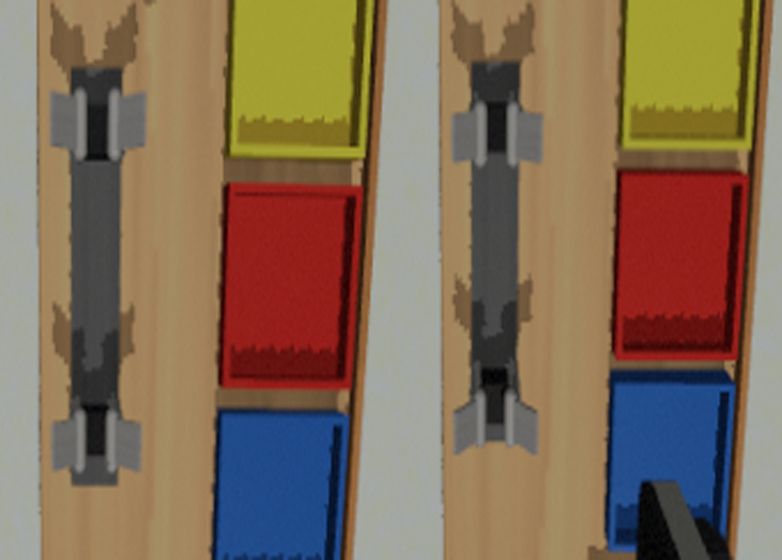

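The crops show each clip's two pale flares clearly. Left crop: outer edges x 52/146 at y 91–153 (far clip) and 52/140 at 421–470 (near clip). Right crop: 453/542 at 112–162 and 454/537 at 402–454.

```bash
python3 - <<'E'
from h import *; import pickle
g=pickle.load(open('w1.pkl','rb'));f=pickle.load(open('w2.pkl','rb'))
A=lambda x,y:(g,285+(x+.5)/2.3-.5,30+(y+.5)/3.5-.5)
B=lambda x,y:(f,282+(x-391+.5)/2.3-.5,100+(y+.5)/3.5-.5)
C=[tri(A(99,122),B(497.5,137)),tri(A(96,445.5),B(495.5,428))]
for X,e in C: print(np.round(X*1000,1),e)
for o,n in((A(99,122),'a far'),(A(96,445.5),'a near'),(B(497.5,137),'b far'),(B(495.5,428),'b near')): print(n,np.round(onz(*o,.056)*1000,1))
m=(C[0][0]+C[1][0])/2;d=C[0][0]-C[1][0];print(m,np.linalg.norm(d),np.degrees(np.arctan2(d[1],d[0])))
# trays from wrist via masks
rng={'red':[(0,120,50),(6,255,255)],'yellow':[(22,120,50),(34,255,255)],'blue':[(105,120,40),(125,255,255)]}
for c,(lo,hi) in rng.items():
    for h in (g,f):
        m=cv2.inRange(cv2.cvtColor(h['image'],cv2.COLOR_BGR2HSV),lo,hi); m=cv2.morphologyEx(m,cv2.MORPH_CLOSE,np.ones((9,9)))
        n,l,st,ce=cv2.connectedComponentsWithStats(m); i=1+np.argmax(st[1:,4]); r=cv2.minAreaRect(np.argwhere(l==i)[:,::-1].astype(np.float32)); print(c,np.round(onz(h,*r[0],.024)*1000,1),st[i,4],np.round(r[1]))
E
```

```text
[ 544.  -163.9   48.1] [np.float64(0.1), np.float64(0.1)]
[ 521.3 -251.    49.1] [np.float64(0.0), np.float64(0.0)]
a far [ 543.8 -164.8   56. ]
a near [ 521.5 -249.9   56. ]
b far [ 543.9 -163.1   56. ]
b near [ 521.9 -248.5   56. ]
[ 0.53268422 -0.20747695  0.04862799] 0.09005358679948486 75.40857050148239
red [ 621.  -229.1   24. ] 3494 [61. 59.]
red [ 621.3 -228.4   24. ] 3065 [58. 54.]
yellow [ 638.  -161.6   24. ] 4091 [63. 67.]
yellow [ 638.5 -161.    24. ] 3553 [59. 62.]
blue [ 604.  -296.5   24. ] 3046 [58. 55.]
blue [ 604.3 -294.5   24. ] 2205 [51. 56.]
```

Clip spacing measures 90.05 mm and the yaw 75.4°, matching the caddy. Now to the red pot.

move_arm:
  increments: [35.6,-14.5,8,0,0.75,35.6,-14.5,8,0,0.75,35.6,-14.5,8,0,0.75,35.6,-14.5,8,0,0.75,35.6,-14.5,8,0,0.75,35.6,-14.5,8,0,0.75,35.6,-14.5,8,0,0.75,35.6,-14.5,8,0,0.75]

```text
time: 3.47
tool_pos: [0.4852, 0.1055, 0.1673]
tool_rot: [0.001, 0.791, 0.612, 0.0]
contact_force: [1.2, 0.4, -0.2]
gripper_width: 0.75
grasp_force: 0.0
```

move_arm:
  increments: [35.6,-14.5,8,0,0.75,35.6,-14.5,8,0,0.75,35.6,-14.5,8,0,0.75,35.6,-14.5,8,0,0.75,35.6,-14.5,8,0,0.75,35.6,-14.5,8,0,0.75,0,0,0,0,0.75,0,0,0,0,0.75]

```text
time: 4.13
tool_pos: [0.454, 0.3341, 0.1185]
tool_rot: [0.0, 0.789, 0.614, -0.001]
contact_force: [-0.4, -0.7, -0.8]
gripper_width: 0.75
grasp_force: 0.0
```

move_arm:
  increments: [2.4,-2.6,25,0,0.75,0,0,30,0,0.75,0,0,30,0,0.75,0,0,13.5,0,0.75,0,0,0,0,0.75,0,0,0,0,0,0,0,0,0,0,0,0,0,0,0]

```text
time: 4.8
tool_pos: [0.4541, 0.3378, 0.0236]
tool_rot: [0.0, 0.79, 0.613, 0.002]
contact_force: [-0.1, 0.2, -1.2]
gripper_width: 0.446
grasp_force: 60.2
```

move_arm:
  increments: [0,0,0,0,0,0,0,0,0,0,0,0,0,0,0]

```text
time: 5.05
tool_pos: [0.4539, 0.338, 0.0234]
tool_rot: [0.001, 0.79, 0.614, 0.002]
contact_force: [0.8, -1.4, 7.3]
gripper_width: 0.449
grasp_force: 60.8
```

move_arm:
  increments: [0,0,-30,0,0,0,0,-35,0,0,0,0,-30,0,0,-33.8,20.1,0,0,0,-33.8,20.1,0,0,0,-33.8,20.1,0,0,0,-33.8,20.1,0,0,0,-33.8,20.1,0,0,0]

```text
time: 5.72
tool_pos: [0.5075, 0.1472, 0.1162]
tool_rot: [0.0, 0.789, 0.614, 0.0]
contact_force: [0.7, 0.6, -0.8]
gripper_width: 0.45
grasp_force: 60.5
```

move_arm:
  increments: [-33.8,20.1,0,0,0,-33.8,20.1,0,0,0,-33.8,20.1,0,0,0,-33.8,20.1,0,0,0,-33.8,20.1,0,0,0,-33.8,20.1,0,0,0,-33.8,20.1,0,0,0,-33.8,20.1,0,0,0]

```text
time: 6.38
tool_pos: [0.5966, -0.1549, 0.116]
tool_rot: [0.0, 0.79, 0.613, 0.0]
contact_force: [1.5, 0.2, -0.5]
gripper_width: 0.452
grasp_force: 60.5
```

move_arm:
  increments: [-33.8,20.1,0,0,0,-33.8,20.1,0,0,0,0,0,0,0,0,0,0,0,0,0]

```text
time: 6.72
tool_pos: [0.6187, -0.2303, 0.1157]
tool_rot: [-0.0, 0.791, 0.612, 0.0]
contact_force: [1.0, 0.5, -0.8]
gripper_width: 0.45
grasp_force: 60.7
```

move_arm:
  increments: [2.3,1.8,25,0,0,0,0,30,0,0,0,0,17,0,0,0,0,8,0,0,0,0,0,0,0,0,0,0,0,0]

```text
time: 7.22
tool_pos: [0.6211, -0.2254, 0.0362]
tool_rot: [-0.0, 0.789, 0.614, 0.0]
contact_force: [-0.2, 0.1, -1.8]
gripper_width: 0.447
grasp_force: 61.4
```

move_arm:
  increments: [-2.5,0.5,1,0,0,0,0,0,0,0,0,0,0,0,0.75,0,0,0,0,0.75,0,0,0,0,0.75,0,0,-20,0,0.75,0,0,-35,0,0.75,0,0,-35,0,0.75]

```text
time: 7.88
tool_pos: [0.6195, -0.2288, 0.1239]
tool_rot: [-0.002, 0.79, 0.613, -0.001]
contact_force: [1.0, -1.1, 0.5]
gripper_width: 0.751
grasp_force: 0.0
```

```bash
python3 - <<'E'
from h import *
s=manip.state(); f=grab('top'); print(s['time'],s['tool_pos'],s['tool_rot'])
cv2.imwrite('pics/t2.png',cv2.resize(f['image'][130:310,140:540],None,fx=1.5,fy=1.5))
E
```

```text
7.8833 [ 0.61949592 -0.22876338  0.12388919] [-0.00190207  0.78979432  0.61336824 -0.00084986]
```

View pics/t2.png

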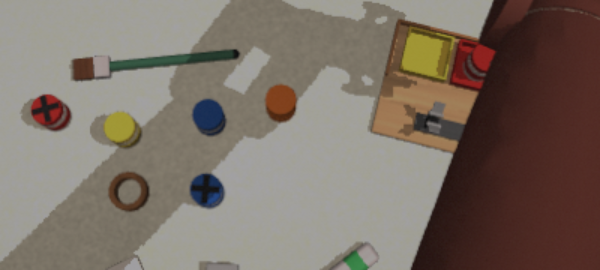

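The crop shows the red pot upright in the red tray at about (478,60), with nothing else disturbed. Next is the yellow pot.

move_arm:
  increments: [36,-17,0,0,0.75,36,-17,0,0,0.75,36,-17,0,0,0.75,36,-17,0,0,0.75,36,-17,0,0,0.75,36,-17,0,0,0.75,36,-17,0,0,0.75,36,-17,0,0,0.75]

```text
time: 8.6
tool_pos: [0.5599, 0.0851, 0.1252]
tool_rot: [0.0, 0.79, 0.613, 0.0]
contact_force: [0.8, 0.3, -0.3]
gripper_width: 0.752
grasp_force: 0.0
```

move_arm:
  increments: [36,-17,0,0,0.75,36,-17,0,0,0.75,36,-17,0,0,0.75,36,-17,0,0,0.75,0,0,0,0,0.75,0,0,0,0,0.75]

```text
time: 9.1
tool_pos: [0.5296, 0.2415, 0.125]
tool_rot: [0.0, 0.789, 0.615, 0.0]
contact_force: [-0.7, -0.4, -0.2]
gripper_width: 0.753
grasp_force: 0.0
```

Target (528,240): I need about dx −1.8, dy −1.2, and 103 mm down.

move_arm:
  increments: [-1.8,-1.2,28,0,0.75,0,0,35,0,0.75,0,0,28,0,0.75,0,0,12,0,0.75,0,0,0,0,0.75,0,0,0,0,0,0,0,0,0,0,0,0,0,0,0]

```text
time: 9.77
tool_pos: [0.5307, 0.2386, 0.0247]
tool_rot: [0.001, 0.79, 0.613, 0.002]
contact_force: [0.9, 0.5, -1.7]
gripper_width: 0.444
grasp_force: 60.2
```

move_arm:
  increments: [0,0,0,0,0,0,0,0,0,0]

```text
time: 9.93
tool_pos: [0.5305, 0.2387, 0.0244]
tool_rot: [0.001, 0.79, 0.613, 0.002]
contact_force: [0.4, -1.0, 6.3]
gripper_width: 0.451
grasp_force: 60.8
```

move_arm:
  increments: [0,0,-30,0,0,0,0,-35,0,0,0,0,-30,0,0,-32.8,18.5,0,0,0,-32.8,18.5,0,0,0,-32.8,18.5,0,0,0,-32.8,18.5,0,0,0,-32.8,18.5,0,0,0]

```text
time: 10.6
tool_pos: [0.5775, 0.055, 0.1172]
tool_rot: [0.0, 0.79, 0.614, 0.0]
contact_force: [0.5, 1.0, -0.9]
gripper_width: 0.446
grasp_force: 60.6
```

move_arm:
  increments: [-32.8,18.5,0,0,0,-32.8,18.5,0,0,0,-32.8,18.5,0,0,0,-32.8,18.5,0,0,0,-32.8,18.5,0,0,0,-32.8,18.5,0,0,0,0,0,0,0,0,0,0,0,0,0]

```text
time: 11.27
tool_pos: [0.6364, -0.1634, 0.1168]
tool_rot: [-0.0, 0.791, 0.612, 0.0]
contact_force: [-0.4, 1.0, -1.6]
gripper_width: 0.45
grasp_force: 60.7
```

move_arm:
  increments: [0.5,1,25,0,0,0,0,30,0,0,0,0,17,0,0,0,0,8,0,0,0,0,0,0,0,0,0,0,0,0]

```text
time: 11.77
tool_pos: [0.6374, -0.16, 0.037]
tool_rot: [-0.0, 0.789, 0.614, 0.0]
contact_force: [0.8, 0.2, -0.1]
gripper_width: 0.447
grasp_force: 61.5
```

move_arm:
  increments: [-1,0,1,0,0,0,0,0,0,0,0,0,0,0,0.75,0,0,0,0,0.75,0,0,0,0,0.75,0,0,-20,0,0.75,0,0,-35,0,0.75,0,0,-35,0,0.75]

```text
time: 12.43
tool_pos: [0.6358, -0.162, 0.1249]
tool_rot: [-0.002, 0.79, 0.613, -0.001]
contact_force: [0.9, -0.7, 0.8]
gripper_width: 0.75
grasp_force: 0.0
```

move_arm:
  increments: [32.2,-19.9,0,0,0.75,32.2,-19.9,0,0,0.75,32.2,-19.9,0,0,0.75,32.2,-19.9,0,0,0.75,32.2,-19.9,0,0,0.75,32.2,-19.9,0,0,0.75,32.2,-19.9,0,0,0.75,32.2,-19.9,0,0,0.75]

```text
time: 13.1
tool_pos: [0.546, 0.1281, 0.1263]
tool_rot: [0.0, 0.79, 0.613, 0.0]
contact_force: [1.4, 0.8, 0.9]
gripper_width: 0.754
grasp_force: 0.0
```

move_arm:
  increments: [0,0,0,0,0.75,0,0,0,0,0.75]

```text
time: 13.27
tool_pos: [0.5462, 0.1282, 0.1261]
tool_rot: [0.0, 0.789, 0.615, 0.0]
contact_force: [0.6, -0.1, -0.0]
gripper_width: 0.747
grasp_force: 0.0
```

move_arm:
  increments: [-1,0,28,0,0.75,0,0,35,0,0.75,0,0,28,0,0.75,0,0,12,0,0.75,0,0,0,0,0.75,0,0,0,0,0,0,0,0,0,0,0,0,0,0,0]

```text
time: 13.93
tool_pos: [0.5487, 0.1255, 0.0256]
tool_rot: [0.001, 0.79, 0.613, 0.002]
contact_force: [0.4, 0.4, -1.0]
gripper_width: 0.446
grasp_force: 60.2
```

move_arm:
  increments: [0,0,0,0,0,0,0,0,0,0]

```text
time: 14.1
tool_pos: [0.5486, 0.1256, 0.0254]
tool_rot: [0.001, 0.79, 0.613, 0.002]
contact_force: [0.4, -0.5, 6.8]
gripper_width: 0.448
grasp_force: 60.8
```

move_arm:
  increments: [0,0,-30,0,0,0,0,-35,0,0,0,0,-30,0,0,-35.8,14.3,0,0,0,-35.8,14.3,0,0,0,-35.8,14.3,0,0,0,-35.8,14.3,0,0,0,-35.8,14.3,0,0,0]

```text
time: 14.77
tool_pos: [0.5713, -0.067, 0.1182]
tool_rot: [0.0, 0.79, 0.614, 0.0]
contact_force: [0.1, 1.1, -0.9]
gripper_width: 0.452
grasp_force: 60.5
```

move_arm:
  increments: [-35.8,14.3,0,0,0,-35.8,14.3,0,0,0,-35.8,14.3,0,0,0,-35.8,14.3,0,0,0,-35.8,14.3,0,0,0,-35.8,14.3,0,0,0,0,0,0,0,0,0,0,0,0,0]

```text
time: 15.43
tool_pos: [0.6012, -0.2967, 0.1177]
tool_rot: [-0.0, 0.791, 0.612, 0.0]
contact_force: [-0.4, 0.3, -1.5]
gripper_width: 0.451
grasp_force: 60.6
```

move_arm:
  increments: [0,0,25,0,0,0,0,30,0,0,0,0,17,0,0,0,0,8,0,0,0,0,0,0,0,0,0,0,0,0]

```text
time: 15.93
tool_pos: [0.6017, -0.2935, 0.0382]
tool_rot: [0.0, 0.789, 0.614, 0.0]
contact_force: [0.2, -0.0, -0.9]
gripper_width: 0.447
grasp_force: 61.5
```

move_arm:
  increments: [-1.4,2.7,1,0,0,0,0,0,0,0,0,0,0,0,0.75,0,0,0,0,0.75,0,0,0,0,0.75,0,0,-20,0,0.75,0,0,-35,0,0.75,0,0,-35,0,0.75]

```text
time: 16.6
tool_pos: [0.6024, -0.2962, 0.1258]
tool_rot: [-0.002, 0.79, 0.613, -0.001]
contact_force: [-0.1, -0.6, 1.2]
gripper_width: 0.752
grasp_force: 0.0
```

move_arm:
  increments: [36.2,-7,0,0,0.6,36.2,-7,0,0,0.6,36.2,-7,0,0,0.6,36.2,-7,0,0,0.6,36.2,-7,0,0,0.6,36.2,-7,0,0,0.6,36.2,-7,0,0,0.6,36.2,-7,0,0,0.6]

```text
time: 17.27
tool_pos: [0.621, -0.0008, 0.1272]
tool_rot: [0.0, 0.79, 0.613, 0.0]
contact_force: [0.4, 0.9, 0.2]
gripper_width: 0.599
grasp_force: 0.0
```

move_arm:
  increments: [36.2,-7,0,0,0.6,36.2,-7,0,0,0.6,36.2,-7,0,0,0.6,36.2,-7,0,0,0.6,36.2,-7,0,0,0.6,0,0,0,-0.119,0.6,0,0,0,-0.119,0.6,0,0,0,-0.119,0.6]

```text
time: 17.93
tool_pos: [0.6318, 0.1827, 0.1269]
tool_rot: [0.0, 0.665, 0.746, 0.0]
contact_force: [0.3, -0.8, 0.2]
gripper_width: 0.603
grasp_force: 0.0
```

move_arm:
  increments: [0,0,0,0,0.6,0,0,0,0,0.6]

```text
time: 18.1
tool_pos: [0.632, 0.1816, 0.1269]
tool_rot: [0.0, 0.669, 0.743, 0.0]
contact_force: [0.2, 0.3, -0.5]
gripper_width: 0.6
grasp_force: 0.0
```

```bash
cat > wb.py <<'E'
from h import *
from scipy.spatial.transform import Rotation as R
import sys
def handle(f,z):
    m=cv2.inRange(cv2.cvtColor(f['image'],cv2.COLOR_BGR2HSV),(60,60,25),(90,255,255))
    n,l,st,ce=cv2.connectedComponentsWithStats(m); i=1+np.argmax(st[1:,4])
    p=np.argwhere(l==i)[:,::-1].astype(np.float32); vx,vy,x,y=cv2.fitLine(p,cv2.DIST_HUBER,0,.01,.01).ravel()
    t=(p-[x,y])@[vx,vy]; E=[onz(f,x+vx*q,y+vy*q,z) for q in(t.min(),t.max())]
    return E,st[i]
if __name__=='__main__':
    f=grab('wrist',sys.argv[1]); E,st=handle(f,float(sys.argv[2])); s=f['state']; w,a,b,c=s['tool_rot']; Rt=R.from_quat([a,b,c,w]).as_matrix()
    th=np.degrees(np.arctan2(Rt[1,0],Rt[0,0]))
    print(s['time'],s['tool_pos'],'theta',th,st); d=E[1]-E[0]; print(np.round(np.array(E)*1000,1),np.linalg.norm(d),'ang',np.degrees(np.arctan2(d[1],d[0]))%180)
    print('ends rel tool mm',[np.round(Rt.T@(e-s['tool_pos'])*1000,1) for e in E])
    print('top-view' ,[np.round(e*1000,1) for e in handle(grab('top'),float(sys.argv[2]))[0]])
E
python3 wb.py w3 .007
```

```text
18.1 [0.63197594 0.1815875  0.12692448] theta 95.95960756151528 [ 310   82   17  196 2971]
[[622.2 266.6   7. ]
 [640.1  95.1   7. ]] 0.1723840339953741 ang 95.94303311189027
ends rel tool mm [array([ 85.5,  -0.9, 119.9]), array([-86.9,  -1. , 119.9])]
top-view [array([631.2, 164.6,   7. ]), array([638.6,  98.7,   7. ])]
```

View pics/w3.png

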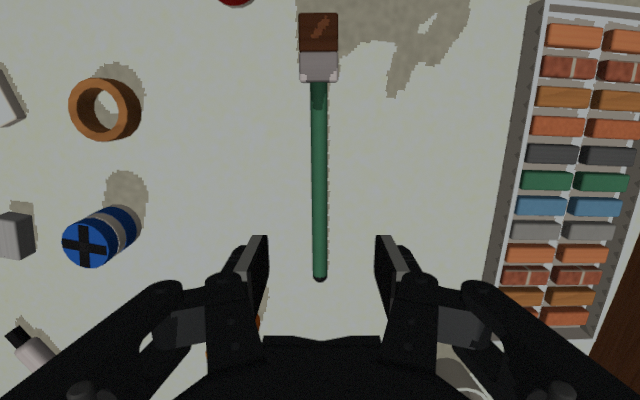

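The brush handle lies directly under the tool, between (319,85) and (320,278), and matches the tool angle (95.94° against 95.96°). Descending.

move_arm:
  increments: [-0.7,-1,30,0,0.6,0,0,35,0,0.6,0,0,30,0,0.6,0,0,20,0,0.6,0,0,6,0,0.6,0,0,0,0,0.6,0,0,0,0,0.6]

```text
time: 18.78
tool_pos: [0.6318, 0.1808, 0.0068]
tool_rot: [0.0, 0.669, 0.744, 0.001]
contact_force: [0.3, 0.2, 0.4]
gripper_width: 0.602
grasp_force: 0.0
```

move_arm:
  increments: [0,-0.5,4.5,0,0.6,0,0,0,0,0,0,0,0,0,0,0,0,0,0,0,0,0,0,0,0,0,0,0,0,0,0,0,0,0,0]

```text
time: 19.37
tool_pos: [0.6314, 0.1809, 0.0026]
tool_rot: [0.001, 0.668, 0.744, 0.001]
contact_force: [-0.5, -0.0, 5.5]
gripper_width: 0.131
grasp_force: 59.0
```

move_arm:
  increments: [0,0,-15,0,0,0,0,-35,0,0,0,0,-35,0,0,0,0,-25,0,0,0,0,0,0.12,0,0,0,0,0.12,0,0,0,0,0.119,0,-36.4,0.2,0,0,0]

```text
time: 20.03
tool_pos: [0.6223, 0.1492, 0.1124]
tool_rot: [-0.0, 0.79, 0.613, 0.002]
contact_force: [-0.0, -0.6, -0.4]
gripper_width: 0.135
grasp_force: 58.7
```

move_arm:
  increments: [-36.4,0.2,0,0,0,-36.4,0.2,0,0,0,-36.4,0.2,0,0,0,-36.4,0.2,0,0,0,-36.4,0.2,0,0,0,-36.4,0.2,0,0,0,-36.4,0.2,0,0,0,-36.4,0.2,0,0,0]

```text
time: 20.7
tool_pos: [0.5496, -0.1385, 0.1117]
tool_rot: [0.0, 0.79, 0.613, 0.0]
contact_force: [0.7, -0.2, -1.2]
gripper_width: 0.133
grasp_force: 58.7
```

move_arm:
  increments: [-36.4,0.2,0,0,0,-36.4,0.2,0,0,0,0,0,0,0,0,0,0,0,0,0]

```text
time: 21.03
tool_pos: [0.5322, -0.2091, 0.1117]
tool_rot: [-0.0, 0.791, 0.611, 0.0]
contact_force: [0.4, 0.0, -0.3]
gripper_width: 0.131
grasp_force: 58.7
```

```bash
python3 wb.py w4 .117
```

```text
21.0333 [ 0.53218175 -0.20910582  0.11168504] theta 75.35559022697201 [ 304   58   33  284 8142]
[[ 554.8 -125.3  117. ]
 [ 520.7 -258.4  117. ]] 0.1374986042722107 ang 75.62762794277924
ends rel tool mm [array([86.9,  0.7, -5.3]), array([-50.6,   1.4,  -5.3])]
top-view [array([ 553.1, -125.2,  117. ]), array([ 538. , -184.9,  117. ])]
```

View pics/w4.png

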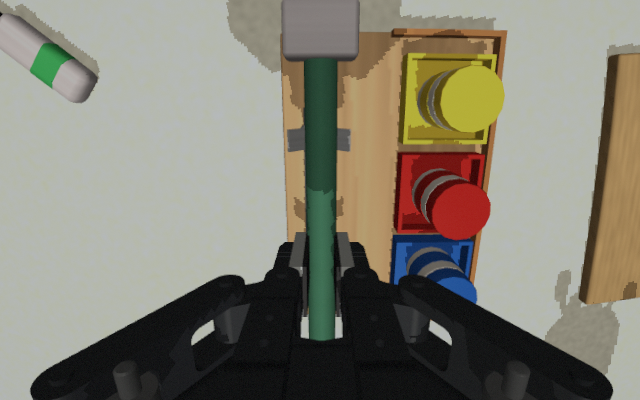

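The brush is held straight, with its mid-point within 1 mm of the clip mid, and all three pots stand in their trays. I'll shift −1 mm laterally and lower to just above the clips for a close comparison.

move_arm:
  increments: [0,-1,20,0,0,0,0,20,0,0,0,0,0,0,0,0,0,0,0,0]

```text
time: 21.47
tool_pos: [0.5311, -0.2054, 0.07]
tool_rot: [-0.002, 0.79, 0.613, -0.001]
contact_force: [0.6, 1.0, -0.4]
gripper_width: 0.136
grasp_force: 58.8
```

```bash
python3 - <<'E'
from wb import *
f=grab('wrist'); s=f['state']; print(s['time'],s['tool_pos'],f['cx'])
E,st=handle(f,s['tool_pos'][2]+.005); d=E[1]-E[0]
print(np.round(np.array(E)*1000,1),np.degrees(np.arctan2(d[1],d[0]))%180)
print('lateral brush',[round(1000*(e[0]*.968-e[1]*.252),1) for e in E],'clip 567.8 (544.0,-163.9),(521.4,-250)')
cv2.imwrite('pics/w5.png',cv2.resize(f['image'][20:240,240:400],None,fx=5,fy=2.7,interpolation=cv2.INTER_CUBIC))
E
```

```text
21.4667 [ 0.53106658 -0.20543255  0.07004665] 321.1285651819084
[[ 553.3 -121.4   75. ]
 [ 519.8 -255.1   75. ]] 75.90885059573075
lateral brush [np.float64(566.2), np.float64(567.4)] clip 567.8 (544.0,-163.9),(521.4,-250)
```

View pics/w5.png

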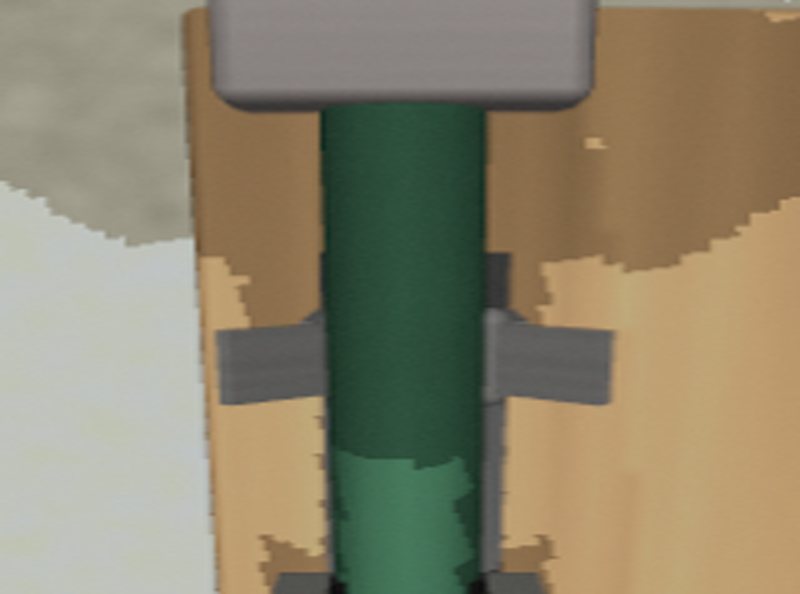

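In the crop the handle is centred at x≈405 and the clip flares at x≈415, so the handle is about 1 mm too far left. I'll shift +1 mm laterally and −3 mm along, then press.

move_arm:
  increments: [-3,1.1,3,0,0,0,0,0,0,0,0,0,10,0,0,0,0,8,0,0,0,0,5,0,0,0,0,0,0,0]

```text
time: 22.02
tool_pos: [0.5308, -0.2099, 0.0435]
tool_rot: [-0.002, 0.79, 0.613, -0.001]
contact_force: [-1.3, 1.0, 0.2]
gripper_width: 0.134
grasp_force: 58.9
```

move_arm:
  increments: [0,0,4,0,0,0,0,4,0,0,0,0,4,0,0,0,0,2,0,0,0,0,0,0,0]

```text
time: 22.43
tool_pos: [0.5372, -0.212, 0.0422]
tool_rot: [0.003, 0.79, 0.613, 0.002]
contact_force: [-15.1, 12.2, 47.1]
gripper_width: 0.132
grasp_force: 64.0
```

The force rose to 47 N without snapping, and the tool shifted sideways. I'll check with pictures.

```bash
python3 - <<'E'
from wb import *
f=grab('wrist'); s=f['state']; print(s['tool_pos'],s['tool_rot'],s['contact_force'],s['ft_torque'],s['joint_pos'])
g=grab('scene')
a=cv2.resize(f['image'][20:240,240:400],None,fx=2.5,fy=2.7,interpolation=cv2.INTER_CUBIC)
b=cv2.resize(g['image'][130:230,190:290],None,fx=4,fy=5.94,interpolation=cv2.INTER_CUBIC)
cv2.imwrite('pics/w6.png',np.hstack([a,b[:594]]))
E
```

```text
[ 0.53717404 -0.21199039  0.04221268] [0.00288846 0.79023337 0.61279506 0.00225515] [-15.09439826  12.18244388  47.09622496] [1.88392952 2.42306137 0.10182199] [-0.50563057  0.12887233  1.86788914  0.00205487  1.13774418 -0.25488582]
```

View pics/w6.png

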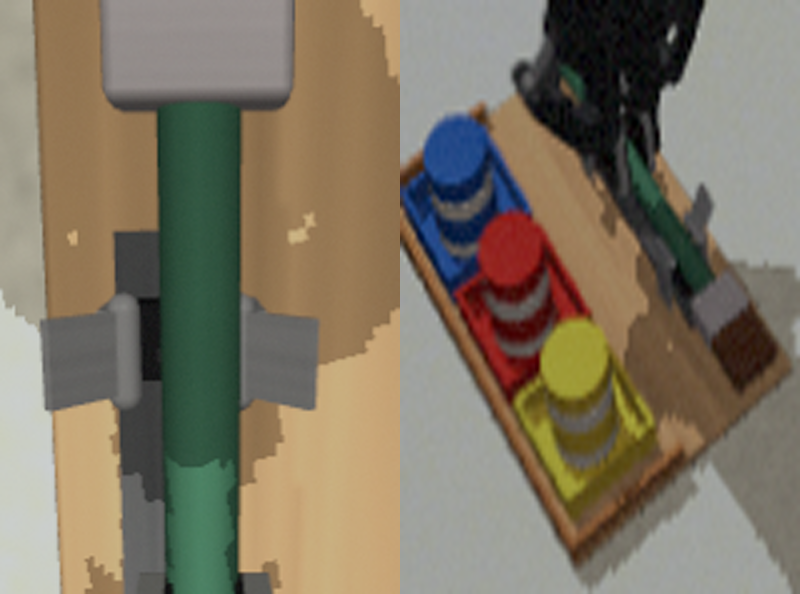

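The load pushed the arm outward by about 6 mm, so the handle rides on the outer flare. I'll back off, check the hold, and press again with a lateral lead to offset that give.

move_arm:
  increments: [0,0,-15,0,0,0,0,-12,0,0,0,0,0,0,0,0,0,0,0,0,0,0,0,0,0]

```text
time: 22.95
tool_pos: [0.5315, -0.2102, 0.057]
tool_rot: [-0.001, 0.79, 0.613, -0.0]
contact_force: [0.7, -0.6, -0.3]
gripper_width: 0.13
grasp_force: 59.1
```

```bash
python3 - <<'E'
from wb import *
f=grab('wrist'); s=f['state']; print(s['time'],s['tool_pos'],s['tool_rot'],s['contact_force'])
E,st=handle(f,s['tool_pos'][2]+.005); d=E[1]-E[0]
print(np.round(np.array(E)*1000,1),np.degrees(np.arctan2(d[1],d[0]))%180)
cv2.imwrite('pics/w7.png',cv2.resize(f['image'][20:240,240:400],None,fx=5,fy=2.7,interpolation=cv2.INTER_CUBIC))
E
```

```text
22.95 [ 0.53150687 -0.21024199  0.05702586] [-7.53885641e-04  7.90406968e-01  6.12581559e-01 -3.02148856e-04] [ 0.68150071 -0.5966408  -0.31164835]
[[ 553.9 -126.3   62. ]
 [ 520.3 -259.3   62. ]] 75.81047580720801
```

View pics/w7.png

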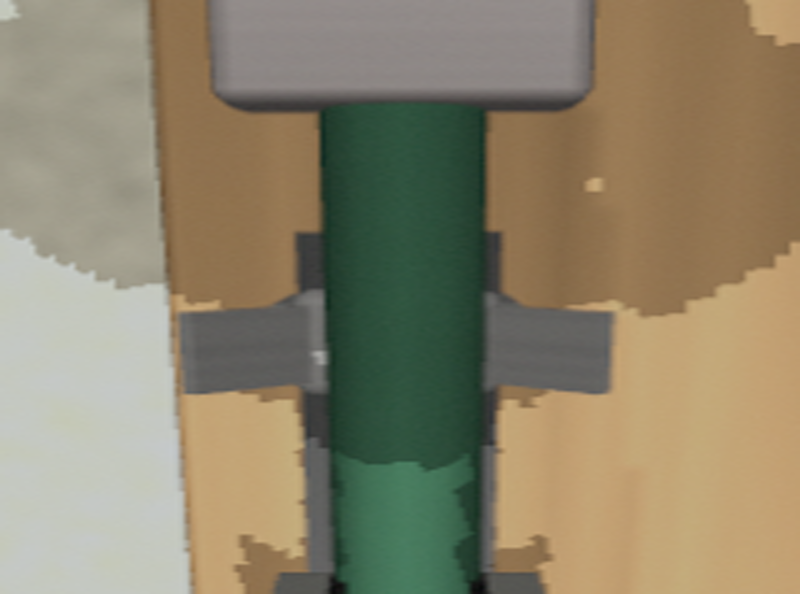

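Handle now at x≈405 against clip centre 397, about 0.8 mm to the right. I'll correct that and press with the lead.

move_arm:
  increments: [1,-0.8,7,0,0,0,0,6,0,0,0,0,0,0,0,0,-2.3,4,0,0,0,-2.3,4,0,0,0,0,0,0,0]

```text
time: 23.5
tool_pos: [0.5302, -0.2094, 0.0402]
tool_rot: [0.003, 0.79, 0.613, 0.002]
contact_force: [2.6, 0.1, 8.1]
gripper_width: 0.132
grasp_force: 60.1
```

move_arm:
  increments: [0,-1.5,3,0,0,0,-1.5,3,0,0,0,0,0,0,0]

```text
time: 23.75
tool_pos: [0.5291, -0.2096, 0.0351]
tool_rot: [0.006, 0.79, 0.612, 0.003]
contact_force: [7.6, -1.9, 5.8]
gripper_width: 0.131
grasp_force: 59.8
```

move_arm:
  increments: [0,2,3,0,0,0,1,3,0,0,0,0,0,0,0]

```text
time: 24.0
tool_pos: [0.5302, -0.2098, 0.0303]
tool_rot: [0.002, 0.79, 0.613, 0.001]
contact_force: [-3.7, 2.3, 22.1]
gripper_width: 0.133
grasp_force: 61.7
```

move_arm:
  increments: [0,-1.5,3,0,0,0,0,0,0,0,0,0,0,0,0]

```text
time: 24.25
tool_pos: [0.5302, -0.2099, 0.0301]
tool_rot: [0.004, 0.79, 0.613, 0.002]
contact_force: [-7.4, 4.8, 33.9]
gripper_width: 0.136
grasp_force: 62.9
```

It is seated: z stops at 30 mm with the force rising. Unload, release and retreat.

move_arm:
  increments: [0,2,-5,0,0,0,0,0,0,0.4,0,0,0,0,0.4,0,0,0,0,0.4,0,0,-20,0,0.4,0,0,-35,0,0.4,0,0,-35,0,0.4,0,0,-35,0,0.4]

```text
time: 24.92
tool_pos: [0.5262, -0.2075, 0.1514]
tool_rot: [-0.002, 0.79, 0.613, -0.001]
contact_force: [0.9, -0.4, 0.1]
gripper_width: 0.4
grasp_force: 0.0
```

move_arm:
  increments: [-30,-10,-20,0,0.4,-30,-10,-20,0,0.4,-30,-10,-20,0,0.4,0,0,0,0,0.4,0,0,0,0,0.4]

```text
time: 25.33
tool_pos: [0.4757, -0.2891, 0.2126]
tool_rot: [0.0, 0.791, 0.612, 0.0]
contact_force: [-0.0, 0.5, -1.1]
gripper_width: 0.4
grasp_force: 0.0
```

```bash
python3 - <<'E'
from wb import *
f=grab('wrist'); g=grab('scene'); s=f['state']; print(s['time'],s['tool_pos'],s['contact_force'])
for z in(.035,.043):
    E,st=handle(f,z); d=E[1]-E[0]; print(np.round(np.array(E)*1000,1),np.round((E[0]+E[1])*500,1),np.linalg.norm(d),np.degrees(np.arctan2(d[1],d[0]))%180)
a=f['image'][0:240,200:520]; b=cv2.resize(g['image'][120:240,170:330],None,fx=2.5,fy=2.5,interpolation=cv2.INTER_CUBIC)
cv2.imwrite('pics/w8.png',np.hstack([cv2.resize(a,(400,300)),b]))
E
```

```text
25.3333 [ 0.47570058 -0.2890901   0.21259948] [-0.01331911  0.52068718 -1.10672894]
[[ 510.8 -291.5   35. ]
 [ 549.1 -140.8   35. ]] [ 530.  -216.1   35. ] 0.15546370586165903 75.73715466396786
[[ 510.4 -289.8   43. ]
 [ 547.7 -142.9   43. ]] [ 529.1 -216.3   43. ] 0.15157459579245525 75.73715466396789
```

View pics/w8.png

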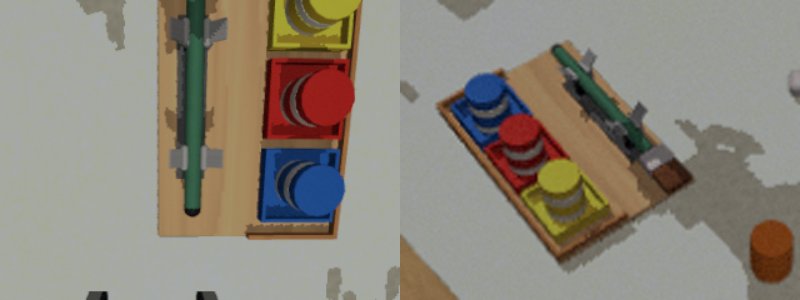

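The wrist and scene crops show the brush in both clips and all three pots upright in their own trays. A quick height check on both ends of the handle.

move_arm:
  increments: [-35,-15,0,0,0.4,-35,-15,0,0,0.4,-35,-15,0,0,0.4,0,0,0,0,0.4,0,0,0,0,0.4]

```text
time: 25.85
tool_pos: [0.4056, -0.378, 0.2101]
tool_rot: [-0.002, 0.791, 0.612, 0.0]
contact_force: [-0.3, 0.3, 0.2]
gripper_width: 0.401
grasp_force: 0.0
```

```bash
python3 - <<'E'
from h import *
fs={'W':grab('wrist'),'S':grab('scene'),'T':grab('top')}; mid=(.5327,-.207,.035); u=np.array([.251,.968,0]); L={}
for k,f in fs.items():
    m=cv2.inRange(cv2.cvtColor(f['image'],cv2.COLOR_BGR2HSV),(60,60,25),(90,255,255))
    a,b=proj(f,mid-u*.088),proj(f,mid+u*.088); R=np.zeros_like(m); cv2.line(R,tuple(map(int,a)),tuple(map(int,b)),255,16)
    p=np.argwhere(m&R)[:,::-1].astype(np.float32)
    if len(p)<40: print(k,'few',len(p)); continue
    vx,vy,x,y=cv2.fitLine(p,cv2.DIST_HUBER,0,.01,.01).ravel(); d=np.array([vx,vy])*np.sign(np.dot([vx,vy],b-a)); t=(p-[x,y])@d
    L[k]=(f,[np.array([x,y])+d*q for q in(t.min(),t.max())]); print(k,len(p),np.round(L[k][1]).tolist())
from itertools import combinations
for i,j in combinations(L,2):
    for e in(0,1):
        X,r=tri((L[i][0],*L[i][1][e]),(L[j][0],*L[j][1][e])); print(i,j,e,np.round(X*1000,1),r)
E
```

```text
W 743 [[405.0, 59.0], [410.0, -0.0]]
S 240 [[232.0, 139.0], [268.0, 179.0]]
T 499 [[496.0, 227.0], [410.0, 205.0]]
W S 0 [ 509.7 -290.1   37.6] [np.float64(0.2), np.float64(0.2)]
W S 1 [ 528.5 -200.2  -44.8] [np.float64(31.8), np.float64(31.8)]
W T 0 [ 508.3 -290.3   41.9] [np.float64(0.0), np.float64(0.0)]
W T 1 [ 615.3 -178.4 -243.5] [np.float64(1.3), np.float64(1.3)]
S T 0 [ 509.1 -291.9   36.3] [np.float64(0.5), np.float64(0.5)]
S T 1 [ 550.8 -128.4   37.2] [np.float64(0.9), np.float64(0.9)]
```

Both ends triangulate at about 36–37 mm (home is 35 mm). As a final check I'll touch the handle top with the shut fingers (expected at 42 mm) and press lightly.

move_arm:
  increments: [32.9,13.3,0,0,0,32.9,13.3,0,0,0,32.9,13.3,0,0,0,32.9,13.3,0,0,0,32.9,13.3,0,0,0,32.9,13.3,0,0,0,0,0,0,0,0,0,0,0,0,0]

```text
time: 26.67
tool_pos: [0.5339, -0.2042, 0.2118]
tool_rot: [-0.0, 0.789, 0.615, -0.0]
contact_force: [-0.5, -0.3, 1.3]
gripper_width: -0.0
grasp_force: 0.0
```

move_arm:
  increments: [0,0,30,0,0,0,0,35,0,0,0,0,35,0,0,0,0,30,0,0,0,0,20,0,0,0,0,0,0,0,0,0,0,0,0]

```text
time: 27.25
tool_pos: [0.5316, -0.207, 0.0611]
tool_rot: [-0.001, 0.79, 0.612, -0.001]
contact_force: [-0.5, 0.2, 0.0]
gripper_width: -0.001
grasp_force: 0.0
```

move_arm:
  increments: [0,0,8,0,0,0,0,8,0,0,0,0,5,0,0,0,0,0,0,0]

```text
time: 27.58
tool_pos: [0.5337, -0.2077, 0.0421]
tool_rot: [0.001, 0.79, 0.613, 0.0]
contact_force: [-0.2, 0.7, 0.2]
gripper_width: 0.002
grasp_force: 0.0
```

move_arm:
  increments: [0,0,3,0,0,0,-0.5,3,0,0,0,0,0,0,0]

```text
time: 27.83
tool_pos: [0.5365, -0.2085, 0.0415]
tool_rot: [0.003, 0.79, 0.613, 0.002]
contact_force: [-3.6, 3.9, 20.9]
gripper_width: 0.003
grasp_force: 10.7
```

The fingers meet the handle top at 41.5–42 mm, so the brush is fully home. Retreat, check, hand in.

move_arm:
  increments: [0,0,-20,0,0,0,0,-35,0,0,0,0,-35,0,0,0,0,-35,0,0,-30,-10,-20,0,0,-30,-10,-20,0,0,0,0,0,0,0,0,0,0,0,0]

```text
time: 28.5
tool_pos: [0.4984, -0.2617, 0.2024]
tool_rot: [0.002, 0.791, 0.612, 0.001]
contact_force: [-0.5, 0.6, -0.4]
gripper_width: -0.003
grasp_force: 0.0
```

```bash
python3 - <<'E'
from h import *
g=grab('scene'); cv2.imwrite('pics/fin.png',g['image']); print(g['state']['tool_pos'],g['state']['contact_force'])
E
```

```text
[ 0.49844408 -0.26166976  0.20243929] [-0.49258175  0.60951828 -0.38657346]
```

View pics/fin.png

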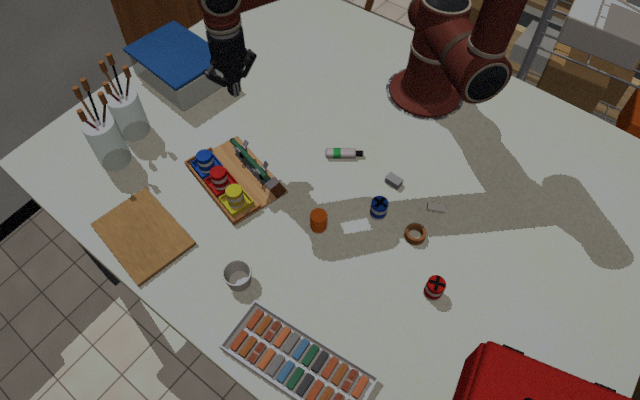

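The final view shows the pots in trays blue (205,162), red (218,180) and yellow (235,196), the brush in the clips at about (255,165), and the duds unmoved at (379,207) and (436,287).

```bash
python3 -c "
from plant import manip; print(manip.job_done())"
```

```text
the job is handed in; nothing more can be done
None
```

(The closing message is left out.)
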